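# Lay out the hold-down parts on their pads

## Robot

A 6-joint arm with a two-finger parallel gripper is mounted at the origin on a cart in front of the work surface, level with it; the furniture and walls round the work are solid. World frame = base frame: x ahead of the robot, y to its left, z up, the work surface at z = 0. Lengths are in m, angles in rad, forces in N, time in s.
With the tool pointing down it reaches from about 0.375 to 0.925 m from the base axis. Payload 5.7 kg.
Tool frame: the origin (TCP) lies on the centre line of the jaws, within the pads' length; the fingertips stand 25 mm ahead of it and the grasp point (between the pads) lies 6 mm ahead of it (manip.tcp_to_tips is the distance from the TCP to the fingertips, in m); z points along the fingers, y is the line along which they close (so a half turn about z gives the same grasp; the last joint's range is limited). The gripper opens to 88 mm and grips with 3 to 60 N. Pads are 20 mm wide; open, the fingers measure 115 mm over their backs; the gripper's body (75 mm by 178 mm) begins 61 mm behind the grasp point.
Start: joints at [-1.438, 0.359, 1.51, -0, 1.272, -0.115], TCP at [0.147, -0.582, 0.248] pointing down, gripper open.
Joint ranges: [-2.97, 2.97], [-1.01, 2.36], [0.21, 2.38], [-0.96, 4.11], [0.2, 2.71], [-2.98, 2.98]. Speed limits (rad/s): [2.39, 2.39, 3.14, 3.14, 3.14, 3.14].

## Interface

Orientations are given as a 3x3 rotation matrix whose columns are the frame's x, y, z axes.
In Python, from bench import sensors, imaging, job_done, manip gives the robot as it stands.
- The arm moves only by the tool play_rows, never from a script. Its argument "moves" is a list of rows, each a list of 7 numbers: the shift along the world's x, y, z as a fraction of full scale, then the turn, a rotation vector about the world's x, y, z as a fraction of full scale, then the closure in counts, from 0 (fully open) to 255 (shut). In form: [[tx, ty, tz, ax, ay, az, hand], ...]. A call has exactly 5 rows; each row shifts and turns the commanded pose from where the row before left it; what a row does not reach is not made up. Full scale, the value 1, is 0.2 m for a shift and 2 pi rad for a turn. A row lasts 1/8 s, in which the tool goes at most 62.5 mm and 10.7 degrees, less where a joint would pass 70% of its speed; a pose out of reach is approached as far as the arm can. A call with a number of a shift or a turn outside -1 to 1 is refused whole. A call with a gripper value outside its range is refused whole. The fingers move at their own pace and stop on an object; "force" is the grip in N (left out, the last holds). Time passes only in rows, so rows that do not move let the fingers close, or fill a call up. It gives the time, the measured TCP pose, the force, the opening and the grip force at its end, in the units of the state.
- sensors.observe(): the state, without advancing time (a new reading comes with each control period).
- imaging.read_camera(name): name is "side" or "top" or "wrist"; returns a dict with "color" (420x560x3 uint8, red, green, blue), "K" (3x3 intrinsics, pixels), "pose" (4x4, takes a point from camera to world coordinates); the wrist camera has in their place "tool_from_camera" (4x4, takes a point from camera to tool coordinates, whose origin is the TCP and whose axes are the flange's). Camera axes: x right, y up, looking along -z (the intrinsics and any distortion apply to the point x, -y, -z); pixel columns grow to the right and rows downward; lengths in m; the calibration is good to about 2 mm. A picture is of the moment at which its call begins: read the wrist's pose just before it. There is no depth.
- job_done(): hands the job in; it is judged then, once.
The state is a dict: "time": time; "qpos": joint angles; "qvel": joint speeds; "joint_torque": joint torques, N m; "tcp_pos": TCP position; "ee_rot": TCP orientation; "contact_force": force on the tool from outside, world axes, zero at the start; "moment": the same for the moment, N m; "gripper_width": finger opening in m; "grasp_force": force on a finger pad.
Only numpy, scipy, OpenCV 4.12 (cv2) and the standard library are available. Lean on these libraries where they do the work, as an engineer would, in place of code of your own. Each camera call takes 0.05 s, during which the arm holds its last target. There are 200 camera calls.

## Task

Lay out the parts for the hold-down on the round black rubber pads: the large beech block centred on the pad between the grey D-shaped bracket and the star knob, with the small beech block centred on top of it; the bolt in the middle of the pad on the far side of the bracket from the star knob; and the wing nut, upright as it is now, in the middle of the pad on the far side of the star knob from the bracket. Leave the bracket and the star knob where they stand.

Things in the scene. Friction and masses are not known exactly. Their poses are not given: they have to be found in the camera images.
- block: large pale beech block, loose, 38 x 70 x 16 mm (its x, y, z), lying flat; origin at the centre of its underside; at the start it lies on the plywood board
- stop_block: small pale beech block, loose, 22 x 40 x 20 mm (its x, y, z), lying flat on the board; origin at the centre of its underside
- bolt: grey steel hex bolt, loose, lying along its y axis on the board: 56 mm long, shank about 10 mm and head 15 mm across, all grippable as a bar 16 mm wide (x) and 16 mm high; origin at mid length, at board level below it
- wing_nut: grey steel wing nut, loose, standing on its round hub with the two wings up: hub 17 mm in diameter and 11 mm high, wings spread 44 mm along its y axis, 4 mm thick (x) and rising to 21 mm; origin at the centre of the hub's underside. Can be gripped across the hub (along x) close to the board
- bracket: grey metal D-shaped clamp bracket standing loose on the board, 40 x 96 x 62 mm (x, y, z), 0.19 kg, its long side across the row; origin at the centre of its foot; stays where it is
- knob: black five-lobed star knob, 36 mm in diameter, standing loose on its head with a light steel stud pointing up, 40 mm high in all; origin at the centre of its underside; stays where it is
- pad_a: round black rubber pad, 76 mm in diameter and 2 mm thick, fixed on the 12 mm plywood board (board top at z = 0.012); origin at the centre of its underside. The three pads look alike. Pads, bracket and knob stand in one straight row across the board, about 88 mm from centre to centre: pad, bracket or knob, pad, the other of the two, pad; which pad is where, and whether bracket or knob is on the left, changes
- pad_b: another such pad (see pad_a)
- pad_c: another such pad (see pad_a)

How it is judged:
By the outcome, as a careful person would: the job done as asked, in the order asked, and still so for the second after the job is handed in, with the robot touching nothing.
It also fails if it takes over 80 s, if anything falls off the work surface, if the arm or the gripper's body presses on something with over 40 N, if the wrist force passes 120 N, or if a joint passes its speed limit or range.

## Working session

There is one attempt and no reset: what is moved stays moved. The work goes in short steps, Python scripts to look and compute and a tool call to move; the robot and the scene stay as the last step left them, time stands still between calls to the robot, and variables do not carry over. Pictures are saved under pics/ and viewed, at most 14 in all, crops included, and the job is handed in when it is done.

Besides the shell and the picture viewer there is one more tool, called as name(argument=value, ...) on one line, values as JSON. play_rows: Moves the arm, as the interface text tells. Its arguments: {"type":"object","properties":{"moves":{"type":"array","items":{"type":"array","items":{"type":"number"}}},"force":{"type":"number"}},"required":["moves"]}

```bash
mkdir -p pics; python3 - <<'E'
from bench import sensors, imaging, manip
import cv2, numpy as np
s=sensors.observe(); print({k:np.round(v,3).tolist() for k,v in s.items()})
for n in("side","top"):
    c=imaging.read_camera(n); cv2.imwrite(f"pics/{n}0.png",c["color"][...,::-1]); np.savez(f"{n}.npz",**{k:c[k] for k in("K","pose","color")})
    print(n,np.round(c["K"],1).tolist(),np.round(c["pose"],3).tolist(),[k for k in c])
E
```

```text
{'time': 0.0, 'qpos': [-1.438, 0.36, 1.511, -0.0, 1.272, -0.115], 'qvel': [0.0, 0.001, 0.001, 0.0, 0.001, -0.0], 'joint_torque': [0.001, -51.537, -27.072, 0.068, 0.035, -0.0], 'tcp_pos': [0.147, -0.581, 0.247], 'ee_rot': [[0.969, 0.245, -0.0], [0.245, -0.969, 0.002], [0.0, -0.002, -1.0]], 'contact_force': [0.411, 0.314, -0.017], 'moment': [-0.034, 0.01, 0.004], 'grasp_force': 0.0, 'gripper_width': 0.088}
side [[498.1, 0.0, 283.3], [0.0, 498.1, 200.7], [0.0, 0.0, 1.0]] [[1.0, 0.012, 0.026, 0.574], [0.019, 0.436, -0.9, -0.68], [-0.022, 0.9, 0.436, 0.437], [0.0, 0.0, 0.0, 1.0]] ['color', 'K', 'pose']
top [[387.8, 0.0, 288.2], [0.0, 387.8, 211.5], [0.0, 0.0, 1.0]] [[0.007, 0.984, -0.177, 0.393], [-1.0, 0.008, 0.006, 0.076], [0.007, 0.177, 0.984, 0.905], [0.0, 0.0, 0.0, 1.0]] ['color', 'K', 'pose']
```

View pics/top0.png

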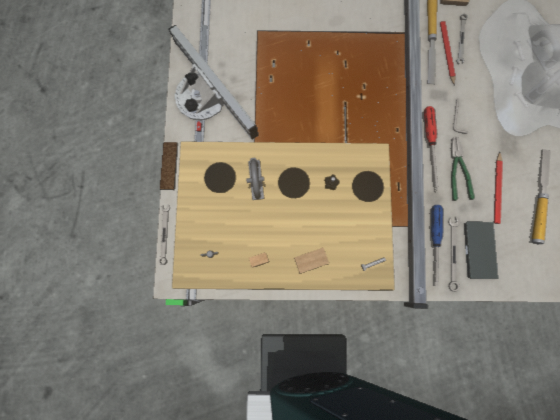

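View pics/side0.png

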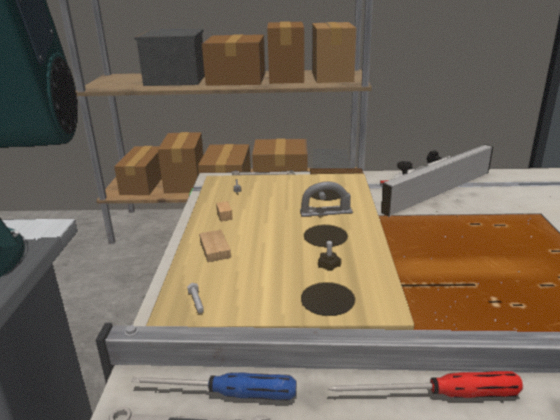

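The top view shows the pads at (220,178), (294,183) and (368,187), the bracket at (256,178) and the knob at (331,182). The wing nut is at (210,254), the small block at (259,260), the large block at (311,260) and the bolt at (373,264). The bolt therefore goes to the left pad and the wing nut to the right pad.

```bash
cat > h.py <<'E'
import numpy as np, cv2
from bench import sensors, imaging
def cast(K,P,uv,z):
    d=P[:3,:3]@np.array([(uv[0]-K[0,2])/K[0,0],-(uv[1]-K[1,2])/K[1,1],-1]); o=P[:3,3]
    return (o+d*(z-o[2])/d[2])
def wrist(name=None):
    s=sensors.observe(); c=imaging.read_camera("wrist")
    T=np.eye(4); T[:3,:3]=s["ee_rot"]; T[:3,3]=s["tcp_pos"]
    if name: cv2.imwrite(f"pics/{name}.png",c["color"][...,::-1])
    return c["color"],c["K"],T@c["tool_from_camera"],s
def blobs(mask,K,P,z,amin=30,amax=1e6):
    """contours -> (area px, pixel centre, world rect centre, world size, azimuth of long side deg)"""
    out=[]
    for c in cv2.findContours(mask.astype(np.uint8),cv2.RETR_EXTERNAL,cv2.CHAIN_APPROX_NONE)[0]:
        a=cv2.contourArea(c)
        if not amin<a<amax: continue
        w=np.array([cast(K,P,p[0],z)[:2] for p in c],np.float32)
        b=cv2.boxPoints(cv2.minAreaRect(w*1000)); e1,e2=b[1]-b[0],b[2]-b[1]
        if np.hypot(*e1)<np.hypot(*e2): e1,e2=e2,e1
        out.append((a,c[:,0].mean(0).round(0).tolist(),(b.mean(0)/1000).round(4).tolist(),[round(float(np.hypot(*e))) for e in(e1,e2)],round(float(np.degrees(np.arctan2(e1[1],e1[0]))%180),1)))
    return out
E
python3 - <<'E'
from h import *
d=np.load("top.npz"); I,K,P=d["color"],d["K"],d["pose"]
g=I.astype(int).max(2); roi=np.zeros(g.shape,bool); roi[150:285,182:388]=1
for r in blobs((g<60)&roi,K,P,.014): print("dark",r)
wood=cv2.medianBlur(I[240:280,185:385],5).reshape(-1,3); m=np.median(wood,0); print(m)
roi[:235]=0
for r in blobs((np.abs(I.astype(int)-m).sum(2)>75)&roi,K,P,.02): print("part",r)
print(I[260,311],I[260,259],I[254,210],I[264,373])
c=imaging.read_camera("wrist"); print(c["K"].tolist(),c["tool_from_camera"].round(3).tolist())
E
```

```text
[192. 169. 123.]
part (74.5, [373.0, 263.0], [0.43320000171661377, -0.121799997985363], [55, 15], 107.7)
part (64.5, [209.0, 254.0], [0.4535999894142151, 0.24969999492168427], [41, 16], 90.4)
[183 153 120] [187 152 114] [143 143 145] [156 153 152]
[[300.85149310294133, 0.0, 277.84219751086675], [0.0, 300.85149310294133, 210.14524638074062], [0.0, 0.0, 1.0]] [[0.001, 0.966, 0.258, 0.07], [1.0, -0.001, -0.0, 0.0], [0.0, 0.258, -0.966, -0.137], [0.0, 0.0, 0.0, 1.0]]
```

```bash
python3 - <<'E'
from h import *
d=np.load("top.npz"); I,K,P=d["color"],d["K"],d["pose"]
print(I[178,220],I[183,294])
g=I.astype(int).max(2); roi=np.zeros(g.shape,bool); roi[150:285,182:388]=1
for r in blobs((g<85)&roi,K,P,.014): print("dark",r)
for n,uv in dict(block=(311,260),stop=(259,259),knob=(331,183),brack=(256,178)).items(): print(n,cast(K,P,uv,.03).round(3))
E
```

```text
[62 56 46] [66 58 47]
dark (95.0, [331.0, 182.0], [0.6237000226974487, -0.029899999499320984], [32, 31], 127.5)
dark (672.0, [367.0, 186.0], [0.6172999739646912, -0.11680000275373459], [71, 69], 178.7)
dark (667.0, [294.0, 182.0], [0.623199999332428, 0.058400001376867294], [71, 69], 0.5)
dark (664.0, [220.0, 177.0], [0.6349999904632568, 0.23389999568462372], [69, 69], 90.5)
block [0.44  0.019 0.03 ]
stop [0.441 0.135 0.03 ]
knob [ 0.618 -0.028  0.03 ]
brack [0.629 0.146 0.03 ]
```

play_rows(moves=[[0.2,0.25,0.12,0,0,0.029,0],[0.2,0.25,0.1,0,0,0.029,0],[0.2,0.25,0,0,0,0.029,0],[0.2,0.25,0,0,0,0.029,0],[0.2,0.25,0,0,0,0.029,0]])

```text
time: 0.78
tcp_pos: [0.339, -0.3412, 0.2882]
ee_rot: [[0.395, 0.919, 0.0], [0.919, -0.395, -0.0], [0.0, 0.0, -1.0]]
contact_force: [1.1, -0.0, -0.2]
gripper_width: 0.0876
grasp_force: 0.0
```

play_rows(moves=[[0.1,0.28,0,0,0,0.022,0],[0.1,0.28,0,0,0,0.022,0],[0.1,0.28,0,0,0,0.022,0],[0.1,0.28,0,0,0,0,0],[0.1,0.28,0,0,0,0,0]])

```text
time: 1.4
tcp_pos: [0.4384, -0.0611, 0.2883]
ee_rot: [[-0.003, 1.0, 0.0], [1.0, 0.003, -0.0], [-0.0, 0.0, -1.0]]
contact_force: [0.4, 0.5, 0.4]
gripper_width: 0.0878
grasp_force: 0.0
```

play_rows(moves=[[0.1,0.28,0,0,0,0,0],[0.1,0.28,0,0,0,0,0],[0,0.1,0,0,0,0,0],[0,0,0,0,0,0,0],[0,0,0,0,0,0,0]])

```text
time: 2.02
tcp_pos: [0.4778, 0.0684, 0.288]
ee_rot: [[-0.003, 1.0, -0.001], [1.0, 0.003, -0.001], [-0.001, -0.001, -1.0]]
contact_force: [0.1, 0.5, -0.6]
gripper_width: 0.0875
grasp_force: 0.0
```

```bash
python3 - <<'E'
from h import *
I,K,P,s=wrist("w1"); np.savez("w1.npz",color=I,K=K,pose=P); print(s["tcp_pos"].round(4),s["ee_rot"].round(3))
E
```

```text
[0.4778 0.0684 0.288 ] [[-0.003  1.    -0.001]
 [ 1.     0.003 -0.001]
 [-0.001 -0.001 -1.   ]]
```

View pics/w1.png

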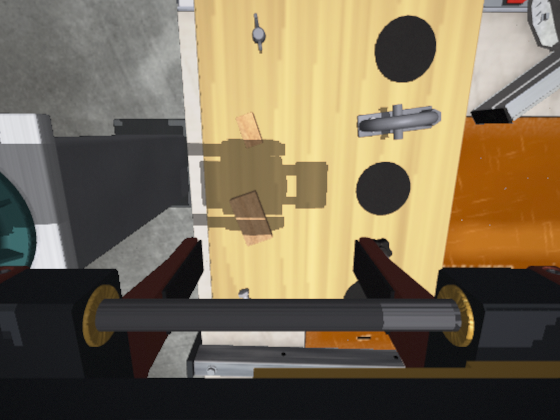

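The wrist view shows the wing nut at (259,35), the small block at (249,128), and the large block at (251,217), partly in shadow. The left pad is at (406,48), the middle pad at (383,188) and the bracket at (398,122).

```bash
python3 - <<'E'
from h import *
d=np.load("w1.npz"); I,K,P=d["color"],d["K"],d["pose"]
hsv=cv2.cvtColor(I,cv2.COLOR_RGB2HSV); print([hsv[p].tolist() for p in((128,249),(205,245),(237,258),(90,300),(180,240),(60,260))])
print([I[p].tolist() for p in((128,249),(205,245),(237,258),(90,300),(180,240),(35,259))])
roi=np.zeros(hsv.shape[:2],bool); roi[5:260,205:290]=1
for h in(13,15):
  for z in(.028,):
    for r in blobs(cv2.morphologyEx(((hsv[...,0]<=h)&(hsv[...,1]>60)&roi).astype(np.uint8),cv2.MORPH_OPEN,np.ones((3,3))),K,P,z,80): print(h,r)
g=I.max(2); r2=np.zeros(g.shape,bool); r2[5:235,340:470]=1
for r in blobs((g<50)&r2,K,P,.014,200): print("pad",r)
r3=np.zeros(g.shape,bool); r3[5:60,230:290]=1
for r in blobs((hsv[...,1]<50)&r3,K,P,.02,30): print("wing",r)
E
```

```text
[[18, 104, 241], [15, 101, 119], [15, 98, 221], [22, 102, 230], [20, 105, 129], [22, 102, 232]]
[[241, 201, 143], [119, 96, 72], [221, 179, 136], [230, 204, 138], [129, 111, 76], [167, 168, 178]]
15 (1073.5, [250.0, 216.0], [0.4406999945640564, 0.020500000566244125], [69, 38], 110.0)
pad (2052.5, [383.0, 188.0], [0.6230000257492065, 0.05999999865889549], [72, 72], 48.1)
pad (2972.0, [405.0, 49.0], [0.6341999769210815, 0.23489999771118164], [73, 73], 0.2)
wing (182.0, [258.0, 32.0], [0.45339998602867126, 0.2513999938964844], [39, 13], 89.0)
```

play_rows(moves=[[-0.1,-0.12,-0.25,0,0,0.028,0],[-0.085,-0.12,-0.25,0,0,0.0276,0],[0,0,-0.24,0,0,0,0],[0,0,0,0,0,0,0],[0,0,0,0,0,0,0]])

```text
time: 2.7
tcp_pos: [0.4422, 0.0204, 0.1415]
ee_rot: [[-0.344, 0.939, 0.001], [0.939, 0.344, -0.0], [-0.001, 0.001, -1.0]]
contact_force: [0.6, -0.0, 0.2]
gripper_width: 0.0876
grasp_force: 0.0
```

```bash
python3 - <<'E'
from h import *
I,K,P,s=wrist("w2"); np.savez("w2.npz",color=I,K=K,pose=P); print(s["tcp_pos"].round(4),s["ee_rot"].round(3).tolist())
hsv=cv2.cvtColor(I,cv2.COLOR_RGB2HSV)
T=np.linalg.inv(P)@np.r_[.4407,.0205,.028,1]; print("expected px",K[0,2]-K[0,0]*T[0]/T[2],K[1,2]+K[1,1]*T[1]/T[2])
E
```

```text
[0.4422 0.0204 0.1415] [[-0.344, 0.939, 0.001], [0.939, 0.344, -0.0], [-0.001, 0.001, -1.0]]
expected px 276.69110669740064 212.79623105889536
```

View pics/w2.png

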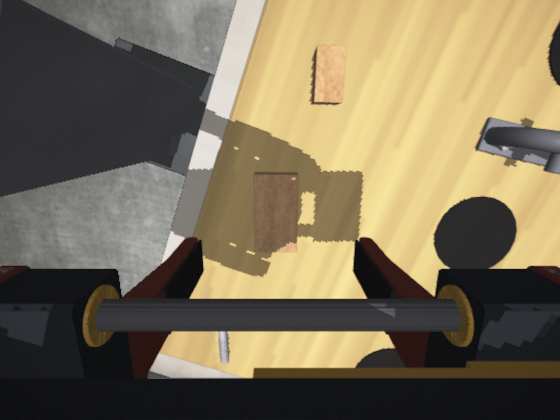

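The look confirms the block spans columns 254–298 and rows 173–252, centred and aligned with the jaws. I'm descending to grip it.

play_rows(moves=[[-0.004,0,-0.254,0,0,0,0],[0,0,-0.2,0,0,0,0],[0,0,-0.054,0,0,0,0],[0,0,0,0,0,0,255],[0,0,0,0,0,0,255]], force=25)

```text
time: 3.38
tcp_pos: [0.4418, 0.021, 0.0401]
ee_rot: [[-0.345, 0.939, 0.003], [0.939, 0.345, -0.0], [-0.001, 0.003, -1.0]]
contact_force: [0.3, 0.2, 0.1]
gripper_width: 0.0713
grasp_force: 0.0
```

play_rows(moves=[[0,0,0,0,0,0,255],[0,0,0,0,0,0,255],[0,0,0,0,0,0,255],[0,0,0,0,0,0,255],[0,0,0,0,0,0,255]])

```text
time: 4.0
tcp_pos: [0.4404, 0.021, 0.0388]
ee_rot: [[-0.345, 0.939, 0.0], [0.939, 0.345, -0.0], [-0.0, 0.0, -1.0]]
contact_force: [-0.8, -0.2, 5.8]
gripper_width: 0.038
grasp_force: 25.0
```

```bash
python3 - <<'E'
from h import *
d=np.load("w2.npz"); I,K,P=d["color"],d["K"],d["pose"]
hsv=cv2.cvtColor(I,cv2.COLOR_RGB2HSV); print(hsv[74,329],hsv[74,300])
q=[cast(K,P,p,z) for p,z in(((329,74),.032),((317,45),.032),((312,103),.032),((345,46),.032),((342,103),.032))]; print(np.round(q,4).tolist())
g=I.max(2); roi=np.zeros(g.shape,bool); roi[180:285,420:530]=1
for r in blobs((g<50)&roi,K,P,.014,500): print("pad",r)
E
```

```text
[ 17 109 235] [ 21 104 229]
[[0.44, 0.1376, 0.032], [0.424, 0.1529, 0.032], [0.4357, 0.1139, 0.032], [0.4438, 0.1594, 0.032], [0.4575, 0.1219, 0.032]]
pad (5869.0, [481.0, 252.0], [0.636900007724762, 0.05770000070333481], [99, 87], 20.1)
```

play_rows(moves=[[0,0,0.25,0,0,0,255],[0.1,0.02,0.25,0,0,0,255],[0.25,0.05,0,0,0,-0.022,255],[0.25,0.05,0,0,0,-0.022,255],[0.2,0.05,0,0,0,-0.0224,255]])

```text
time: 4.62
tcp_pos: [0.6022, 0.0554, 0.1386]
ee_rot: [[0.07, 0.998, 0.001], [0.998, -0.07, -0.0], [0.0, 0.001, -1.0]]
contact_force: [0.6, 0.3, -0.2]
gripper_width: 0.0376
grasp_force: 25.0
```

play_rows(moves=[[0.113,0.0235,0,0,0,0,255],[0,0,-0.2,0,0,0,255],[0,0,-0.13,0,0,0,255],[0,0,0,0,0,0,255],[0,0,0,0,0,0,255]])

```text
time: 5.25
tcp_pos: [0.6233, 0.0597, 0.0732]
ee_rot: [[0.065, 0.998, 0.0], [0.998, -0.065, -0.0], [0.0, 0.0, -1.0]]
contact_force: [0.3, 0.4, -0.0]
gripper_width: 0.0376
grasp_force: 25.0
```

```bash
python3 - <<'E'
from h import *
I,K,P,s=wrist("w3"); np.savez("w3.npz",color=I,K=K,pose=P); print(s["tcp_pos"].round(4),s["ee_rot"].round(3).tolist(),s["contact_force"])
E
```

```text
[0.6233 0.0597 0.0732] [[0.065, 0.998, 0.0], [0.998, -0.065, -0.0], [0.0, 0.0, -1.0]] [ 0.34904443  0.3796009  -0.00241814]
```

View pics/w3.png

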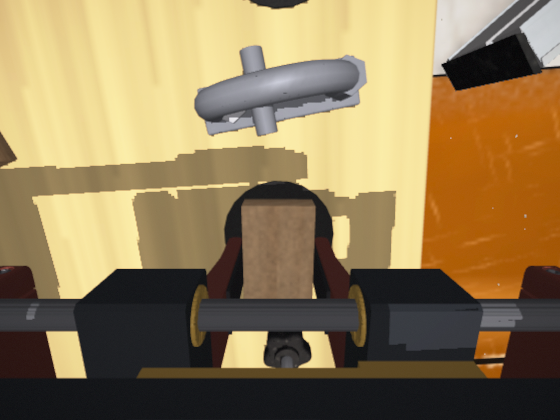

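The held block spans columns 243–315 with its front edge at row 200. The pad shows around it, its outline spanning columns 225–333 with the top edge at row 182.

```bash
python3 - <<'E'
from h import *
d=np.load("w3.npz"); I,K,P=d["color"],d["K"],d["pose"]
g=I.max(2); m=np.zeros(g.shape,bool); m[170:232,215:345]=1; m&=(g<50)
# pad outline: topmost dark pixel per column
pts=[]
for u in range(232,328,4):
    v=np.where(m[:,u])[0]
    if len(v): pts.append(cast(K,P,(u,v[0]),.014)[:2])
p=np.array(pts); A=np.c_[2*p,np.ones(len(p))]; x=np.linalg.lstsq(A,(p**2).sum(1),rcond=None)[0]
print("pad fit",x[:2].round(4),"r",np.sqrt(x[2]+x[0]**2+x[1]**2).round(4))
# fixed radius
from scipy.optimize import least_squares
print(least_squares(lambda c:np.hypot(*(p-c).T)-.038,[.623,.06]).x.round(4))
print([cast(K,P,(u,200),.0624).round(4).tolist() for u in(243,279,315)])
E
```

```text
pad fit [0.623  0.0584] r 0.0378
[0.623  0.0581]
[[0.6076, 0.0964, 0.0624], [0.6257, 0.0952, 0.0624], [0.6439, 0.0941, 0.0624]]
```

play_rows(moves=[[0,-0.009,-0.1,0,0,0,255],[0,0,-0.06,0,0,0,255],[0,0,0,0,0,0,255],[0,0,0,0,0,0,0],[0,0,0,0,0,0,0]])

```text
time: 5.92
tcp_pos: [0.6232, 0.058, 0.0411]
ee_rot: [[0.065, 0.998, 0.001], [0.998, -0.065, -0.0], [0.0, 0.001, -1.0]]
contact_force: [0.1, 0.5, 0.3]
gripper_width: 0.0543
grasp_force: 0.0
```

play_rows(moves=[[0,0,0.1,0,0,0,0],[0,0,0.25,0,0,0,0],[-0.2,0.08,0.15,0,0,0.0205,0],[-0.25,0.1,0,0,0,0.0205,0],[-0.25,0.1,0,0,0,0.0205,0]])

```text
time: 6.55
tcp_pos: [0.482, 0.1144, 0.1415]
ee_rot: [[-0.319, 0.948, 0.002], [0.948, 0.319, 0.0], [-0.0, 0.002, -1.0]]
contact_force: [-0.6, 0.2, 0.9]
gripper_width: 0.0877
grasp_force: 0.0
```

play_rows(moves=[[-0.215,0.115,0,0,0,0,0],[0,0,0,0,0,0,0],[0,0,0,0,0,0,0],[0,0,0,0,0,0,0],[0,0,0,0,0,0,0]])

```text
time: 7.18
tcp_pos: [0.4411, 0.1366, 0.1406]
ee_rot: [[-0.315, 0.949, 0.001], [0.949, 0.315, 0.0], [-0.0, 0.001, -1.0]]
contact_force: [-0.4, -0.6, -0.4]
gripper_width: 0.0879
grasp_force: 0.0
```

```bash
python3 - <<'E'
from h import *
I,K,P,s=wrist("w4"); np.savez("w4.npz",color=I,K=K,pose=P); print(s["tcp_pos"].round(4),s["ee_rot"].round(3).tolist(),s["contact_force"])
E
```

```text
[0.4411 0.1366 0.1406] [[-0.315, 0.949, 0.001], [0.949, 0.315, 0.0], [-0.0, 0.001, -1.0]] [-0.44633962 -0.58933928 -0.44177903]
```

View pics/w4.png

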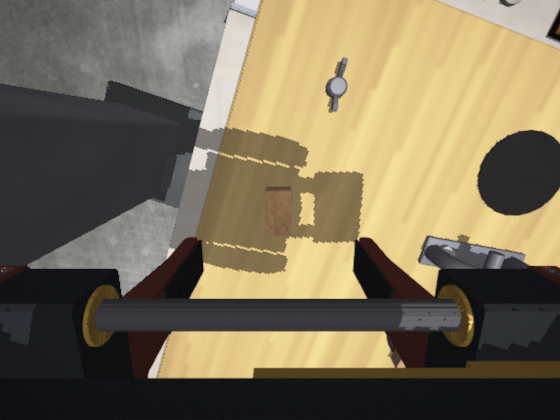

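The small block spans columns 266–292 and rows 187–237, aligned with the jaws. The wing nut's hub is at (337,87).

```bash
python3 - <<'E'
from h import *
d=np.load("w4.npz"); I,K,P=d["color"],d["K"],d["pose"]
hsv=cv2.cvtColor(I,cv2.COLOR_RGB2HSV)
m=np.zeros(I.shape[:2],bool); m[175:245,255:305]=1
for r in blobs(cv2.morphologyEx(((hsv[...,0]<=16)&m).astype(np.uint8),cv2.MORPH_OPEN,np.ones((3,3))),K,P,.032,200): print("stop",r)
m[:]=0; m[40:125,310:365]=1
for z in(.023,.033): 
    for r in blobs((hsv[...,1]<60)&m,K,P,z,60): print("wing",r)
print("hub",cast(K,P,(337,87),.023).round(4))
m[:]=0; m[120:225,460:560]=1
for r in blobs((I.max(2)<50)&m,K,P,.014,500): print("pad",r)
E
```

```text
stop (1158.5, [278.0, 211.0], [0.43939998745918274, 0.13930000364780426], [42, 21], 109.0)
wing (480.0, [338.0, 84.0], [0.4521999955177307, 0.250900000333786], [39, 16], 84.3)
wing (480.0, [338.0, 84.0], [0.45080000162124634, 0.24899999797344208], [37, 15], 84.3)
hub [0.4526 0.2486 0.023 ]
pad (5322.0, [521.0, 172.0], [0.6317999958992004, 0.2337999939918518], [74, 69], 122.0)
```

play_rows(moves=[[-0.007,0.008,-0.25,0,0,0,0],[0,0,-0.2,0,0,0,0],[0,0,-0.05,0,0,0,0],[0,0,0,0,0,0,255],[0,0,0,0,0,0,255]], force=20)

```text
time: 7.85
tcp_pos: [0.4397, 0.1387, 0.0417]
ee_rot: [[-0.316, 0.949, 0.002], [0.949, 0.316, 0.0], [-0.0, 0.002, -1.0]]
contact_force: [0.8, 0.2, 0.2]
gripper_width: 0.0712
grasp_force: 0.0
```

play_rows(moves=[[0,0,0,0,0,0,255],[0,0,0,0,0,0,255],[0,0,0,0,0,0,255],[0,0,0,0,0,0,255],[0,0,0,0,0,0,255]])

```text
time: 8.48
tcp_pos: [0.4386, 0.1386, 0.0406]
ee_rot: [[-0.316, 0.949, 0.0], [0.949, 0.316, 0.0], [0.0, 0.0, -1.0]]
contact_force: [0.2, 0.2, 1.0]
gripper_width: 0.0222
grasp_force: 20.1
```

play_rows(moves=[[0,0,0.25,0,0,0,255],[0.1,-0.05,0.25,0,0,0,255],[0.25,-0.1,0,0,0,-0.0205,255],[0.25,-0.1,0,0,0,-0.0205,255],[0.2,-0.1,0,0,0,-0.0207,255]])

```text
time: 9.1
tcp_pos: [0.6004, 0.0678, 0.1408]
ee_rot: [[0.071, 0.998, 0.001], [0.998, -0.071, 0.0], [0.0, 0.001, -1.0]]
contact_force: [-0.4, 0.5, 0.9]
gripper_width: 0.0219
grasp_force: 20.0
```

play_rows(moves=[[0.122,-0.0515,0,0,0,0,255],[0,0,-0.1,0,0,0,255],[0,0,-0.1,0,0,0,255],[0,0,0,0,0,0,255],[0,0,0,0,0,0,255]])

```text
time: 9.72
tcp_pos: [0.623, 0.0583, 0.101]
ee_rot: [[0.066, 0.998, 0.0], [0.998, -0.066, -0.0], [-0.0, 0.0, -1.0]]
contact_force: [0.3, 0.5, 0.0]
gripper_width: 0.0219
grasp_force: 20.0
```

```bash
python3 - <<'E'
from h import *
I,K,P,s=wrist("w5"); np.savez("w5.npz",color=I,K=K,pose=P); print(s["tcp_pos"].round(4),s["ee_rot"].round(3).tolist(),s["contact_force"])
E
```

```text
[0.623  0.0583 0.101 ] [[0.066, 0.998, 0.0], [0.998, -0.066, -0.0], [-0.0, 0.0, -1.0]] [0.27274089 0.53099054 0.00565568]
```

View pics/w5.png

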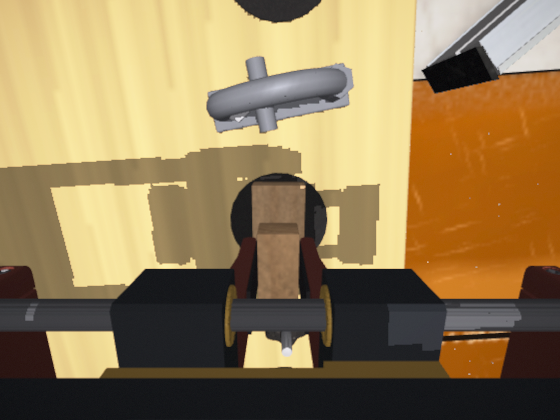

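The placed block sits on the pad at columns 252–305 with its front edge near row 183. The held small block is above it at columns 257–300, with its front face at rows 222–233.

```bash
python3 - <<'E'
from h import *
d=np.load("w5.npz"); I,K,P=d["color"],d["K"],d["pose"]
for u in(278,): print(I[174:190,u].sum(1).tolist(), I[216:240,u].sum(1).tolist())
print("cols",I[200,244:312].sum(1).tolist())
print("cols",I[228,250:308].sum(1).tolist())
u=np.array([.065,.998])
for v in(181,183,185): print("big",v,cast(K,P,(278,v),.030)[:2].round(4),(cast(K,P,(278,v),.030)[:2]-.035*u).round(4))
for v in(221,223): print("held bottom",v,(cast(K,P,(279,v),.0724)[:2]-.02*u).round(4))
for v in(231,233,235): print("held top",v,(cast(K,P,(279,v),.0924)[:2]-.02*u).round(4))
p=np.array([cast(K,P,(uu,np.where(I[165:230,uu].max(1)<50)[0][0]+165),.014)[:2] for uu in list(range(236,250,2))+list(range(308,324,2))+list(range(254,304,6))])
from scipy.optimize import least_squares
r=least_squares(lambda c:np.hypot(*(p-c).T)-.038,[.623,.06],loss="soft_l1",f_scale=.001); print("pad",r.x.round(4))
E
```

```text
[83, 109, 149, 149, 126, 80, 85, 120, 192, 228, 238, 281, 346, 342, 338, 336] [333, 335, 337, 336, 335, 331, 298, 228, 223, 231, 238, 244, 247, 262, 258, 246, 258, 280, 336, 378, 380, 367, 365, 355]
cols [83, 85, 87, 91, 86, 84, 87, 153, 304, 350, 352, 349, 339, 336, 331, 334, 339, 343, 348, 346, 343, 341, 338, 339, 336, 333, 326, 318, 315, 320, 327, 328, 326, 319, 312, 320, 331, 331, 332, 324, 323, 329, 338, 340, 337, 340, 340, 338, 333, 324, 311, 305, 302, 311, 319, 327, 333, 345, 347, 328, 308, 194, 87, 85, 90, 86, 87, 83]
cols [81, 84, 258, 323, 334, 332, 330, 321, 265, 227, 225, 232, 237, 240, 244, 247, 244, 246, 250, 250, 249, 240, 246, 245, 242, 246, 248, 251, 247, 252, 250, 249, 248, 246, 248, 247, 253, 253, 247, 247, 250, 251, 255, 254, 254, 251, 250, 242, 309, 336, 328, 321, 316, 313, 207, 97, 83, 85]
big 181 [0.625  0.0935] [0.6228 0.0586]
big 183 [0.625  0.0921] [0.6227 0.0572]
big 185 [0.6249 0.0907] [0.6226 0.0558]
held bottom 221 [0.6232 0.0574]
held bottom 223 [0.6231 0.0561]
held top 231 [0.6232 0.0581]
held top 233 [0.6231 0.0571]
held top 235 [0.623 0.056]Traceback (most recent call last):
  File "<stdin>", line 10, in <module>
IndexError: index 0 is out of bounds for axis 0 with size 0
```

```bash
python3 - <<'E'
from h import *
d=np.load("w5.npz"); I,K,P=d["color"],d["K"],d["pose"]
from scipy.optimize import least_squares
p=[]
for u in range(236,324,3):
    s=np.where(I[160:235,u].astype(int).sum(1)<200)[0]
    if len(s): p.append(cast(K,P,(u,s[0]+159.5),.014)[:2])
p=np.array(p); r=least_squares(lambda c:np.hypot(*(p-c).T)-.038,[.623,.06],loss="soft_l1",f_scale=.001); print("pad",r.x.round(4),np.abs(r.fun).max().round(4))
p=[]
for v in range(195,235,3):
    s=np.where(I[v,200:260].astype(int).sum(1)<130)[0]; 
    s2=np.where(I[v,300:345].astype(int).sum(1)<130)[0]
    if len(s) and len(s2): print(v,cast(K,P,(200+s[0],v),.014)[:2].round(4),cast(K,P,(300+s2[-1],v),.014)[:2].round(4))
u=np.array([.065,.998])
print("bottom edge", (cast(K,P,(278,181.5),.014)[:2]-.035*u).round(4),"top edge",(cast(K,P,(278,185.3),.030)[:2]-.035*u).round(4))
E
```

```text
pad [0.623  0.0589] 0.0005
195 [0.5938 0.0821] [0.6553 0.0781]
198 [0.5928 0.0798] [0.656  0.0757]
201 [0.591  0.0776] [0.6575 0.0733]
204 [0.59   0.0753] [0.6582 0.0708]
207 [0.589 0.073] [0.6589 0.0684]
210 [0.588  0.0707] [0.6504 0.0666]
213 [0.5878 0.0683] [0.6518 0.0641]
216 [0.5867 0.0659] [0.6502 0.0618]
219 [0.5865 0.0635] [0.6501 0.0593]
222 [0.587 0.061] [0.65   0.0569]
225 [0.5867 0.0586] [0.6499 0.0544]
228 [0.5865 0.0561] [0.6499 0.052 ]
231 [0.587  0.0536] [0.6506 0.0494]
234 [0.5875 0.0511] [0.6505 0.0469]
bottom edge [0.6226 0.0556] top edge [0.6226 0.0556]
```

The large block sits 3.3 mm short of the pad centre in y. I'll put the small one on top first, then re-grip the large block and shift the stack together.

play_rows(moves=[[0,-0.005,-0.15,0,0,0,255],[0,0,-0.061,0,0,0,255],[0,0,0,0,0,0,255],[0,0,0,0,0,0,255],[0,0,0,0,0,0,0]])

```text
time: 10.4
tcp_pos: [0.6233, 0.0573, 0.059]
ee_rot: [[0.066, 0.998, 0.001], [0.998, -0.066, 0.0], [0.0, 0.001, -1.0]]
contact_force: [0.0, -0.2, -0.1]
gripper_width: 0.0288
grasp_force: 0.0
```

play_rows(moves=[[0,0,0,0,0,0,0],[0,0,0,0,0,0,0],[0,0,0,0,0,0,0],[0,0,0,0,0,0,0],[0,0,-0.085,0,0,0,0]])

```text
time: 11.02
tcp_pos: [0.6242, 0.0572, 0.042]
ee_rot: [[0.066, 0.998, 0.003], [0.998, -0.066, -0.0], [0.0, 0.003, -1.0]]
contact_force: [0.7, 0.6, -0.5]
gripper_width: 0.0777
grasp_force: 0.0
```

play_rows(moves=[[0,0,0,0,0,0,0],[0,0,0,0,0,0,160],[0,0,0,0,0,0,160],[0,0,0,0,0,0,160],[0,0,0,0,0,0,160]], force=20)

```text
time: 11.65
tcp_pos: [0.6231, 0.0572, 0.0416]
ee_rot: [[0.066, 0.998, 0.0], [0.998, -0.066, -0.0], [0.0, 0.0, -1.0]]
contact_force: [-0.1, -0.4, 0.5]
gripper_width: 0.051
grasp_force: 0.0
```

play_rows(moves=[[0,0,0,0,0,0,160],[0,0,0,0,0,0,160],[0,0,0.01,0,0,0,160],[0,0.016,0,0,0,0,160],[0,0,0,0,0,0,160]])

```text
time: 12.28
tcp_pos: [0.6228, 0.0608, 0.0434]
ee_rot: [[0.066, 0.998, -0.0], [0.998, -0.066, 0.0], [0.0, -0.0, -1.0]]
contact_force: [-0.5, -0.2, -1.1]
gripper_width: 0.0378
grasp_force: 20.0
```

play_rows(moves=[[0,0,-0.01,0,0,0,160],[0,0,0,0,0,0,160],[0,0,0,0,0,0,0],[0,0,0,0,0,0,0],[0,0,0,0,0,0,0]])

```text
time: 12.9
tcp_pos: [0.6229, 0.0604, 0.0413]
ee_rot: [[0.066, 0.998, -0.0], [0.998, -0.066, 0.0], [-0.0, -0.0, -1.0]]
contact_force: [0.7, 0.2, 0.3]
gripper_width: 0.0645
grasp_force: 0.0
```

play_rows(moves=[[0,0,0.15,0,0,0,0],[0,0,0.25,0,0,0,0],[-0.2,-0.15,0.1,0,0,0.02,0],[-0.25,-0.25,0,0,0,0.02,0],[-0.25,-0.25,0,0,0,0.0197,0]])

```text
time: 13.52
tcp_pos: [0.4936, -0.0589, 0.1419]
ee_rot: [[-0.309, 0.951, 0.001], [0.951, 0.309, -0.001], [-0.001, 0.001, -1.0]]
contact_force: [0.2, -0.2, -0.1]
gripper_width: 0.0878
grasp_force: 0.0
```

play_rows(moves=[[-0.25,-0.26,0,0,0,0,0],[0,0,0,0,0,0,0],[0,0,0,0,0,0,0],[0,0,0,0,0,0,0],[0,0,0,0,0,0,0]])

```text
time: 14.15
tcp_pos: [0.4521, -0.1022, 0.1413]
ee_rot: [[-0.306, 0.952, 0.0], [0.952, 0.306, -0.0], [-0.0, 0.0, -1.0]]
contact_force: [-0.2, 0.2, 0.4]
gripper_width: 0.0879
grasp_force: 0.0
```

```bash
python3 - <<'E'
from h import *
I,K,P,s=wrist("w6"); np.savez("w6.npz",color=I,K=K,pose=P); print(s["tcp_pos"].round(4),s["ee_rot"].round(3).tolist(),s["contact_force"])
hsv=cv2.cvtColor(I,cv2.COLOR_RGB2HSV); m=np.zeros(I.shape[:2],bool); m[150:290,205:350]=1
for r in blobs((hsv[...,1]<70)&m,K,P,.020,100): print("bolt",r)
E
```

```text
[ 0.4521 -0.1022  0.1413] [[-0.306, 0.952, 0.0], [0.952, 0.306, -0.0], [-0.0, 0.0, -1.0]] [-0.17972663  0.17272192  0.38938879]
bolt (1716.0, [253.0, 280.0], [0.453900009393692, -0.16539999842643738], [105, 33], 17.8)
bolt (593.5, [253.0, 223.0], [0.43299999833106995, -0.12330000102519989], [58, 15], 108.0)
```

View pics/w6.png

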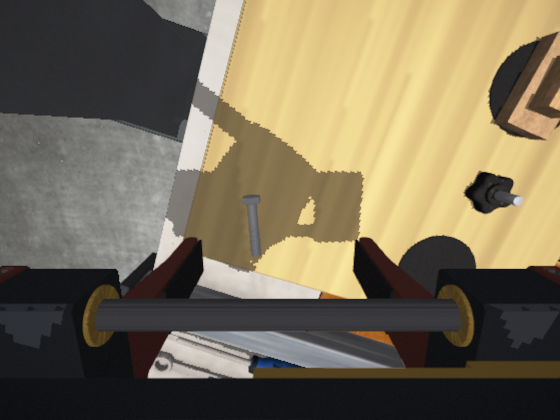

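play_rows(moves=[[-0.095,-0.103,-0.2,0,0,0,0],[0,0,-0.2,0,0,0,0],[0,0,-0.11,0,0,0,0],[0,0,0,0,0,0,255],[0,0,0,0,0,0,255]], force=20)

```text
time: 14.82
tcp_pos: [0.4325, -0.1232, 0.0392]
ee_rot: [[-0.305, 0.952, -0.0], [0.952, 0.305, 0.0], [0.0, -0.0, -1.0]]
contact_force: [0.8, -0.4, 0.3]
gripper_width: 0.0711
grasp_force: 0.0
```

play_rows(moves=[[0,0,0,0,0,0,255],[0,0,0,0,0,0,255],[0,0,0,0,0,0,255],[0,0,0,0,0,0,255],[0,0,0,0,0,0,255]])

```text
time: 15.45
tcp_pos: [0.4322, -0.1236, 0.0394]
ee_rot: [[-0.304, 0.953, 0.0], [0.953, 0.304, -0.0], [-0.0, 0.0, -1.0]]
contact_force: [-0.7, 0.7, -0.1]
gripper_width: 0.0211
grasp_force: 0.1
```

play_rows(moves=[[0,0,0,0,0,0,255],[0,0,0,0,0,0,255],[0,0,0,0,0,0,255],[0,0,0.1,0,0,0,255],[0,0,0.25,0,0,0,255]])

```text
time: 16.08
tcp_pos: [0.4303, -0.1228, 0.1085]
ee_rot: [[-0.304, 0.953, -0.005], [0.953, 0.304, 0.002], [0.004, -0.004, -1.0]]
contact_force: [1.2, -0.7, -0.5]
gripper_width: 0.0147
grasp_force: 20.0
```

play_rows(moves=[[0.1,0.25,0.2,0,0,0,255],[0.15,0.25,0,0,0,-0.02,255],[0.15,0.25,0,0,0,-0.02,255],[0.15,0.25,0,0,0,-0.0197,255],[0.15,0.25,0,0,0,0,255]])

```text
time: 16.7
tcp_pos: [0.5712, 0.1248, 0.1465]
ee_rot: [[0.067, 0.998, -0.001], [0.998, -0.067, -0.0], [-0.0, -0.001, -1.0]]
contact_force: [0.5, -0.4, -0.9]
gripper_width: 0.0147
grasp_force: 20.0
```

play_rows(moves=[[0.15,0.25,0,0,0,0,255],[0.16,0.26,0,0,0,0,255],[0,0,-0.2,0,0,0,255],[0,0,-0.15,0,0,0,255],[0,0,0,0,0,0,255]])

```text
time: 17.32
tcp_pos: [0.6301, 0.2245, 0.0736]
ee_rot: [[0.066, 0.998, -0.007], [0.998, -0.066, -0.002], [-0.002, -0.007, -1.0]]
contact_force: [-0.7, -0.9, -0.0]
gripper_width: 0.0149
grasp_force: 20.0
```

```bash
python3 - <<'E'
from h import *
I,K,P,s=wrist("w7"); np.savez("w7.npz",color=I,K=K,pose=P); print(s["tcp_pos"].round(4),s["ee_rot"].round(3).tolist(),s["contact_force"],s["qvel"].round(3))
E
```

```text
[0.6301 0.2245 0.0736] [[0.066, 0.998, -0.007], [0.998, -0.066, -0.002], [-0.002, -0.007, -1.0]] [-0.72568688 -0.92543837 -0.03251975] [-0.007 -0.044 -0.041  0.003  0.02   0.   ]
```

View pics/w7.png

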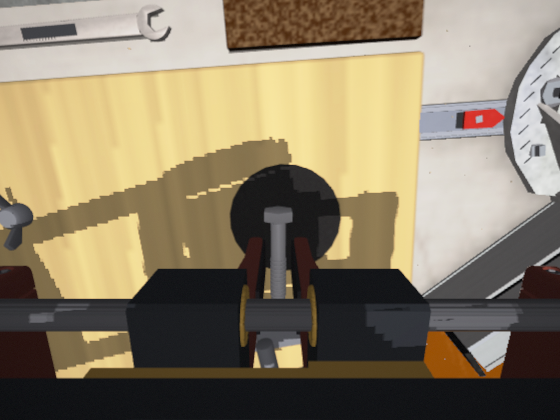

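The pad circle spans columns 231–340 with its top at row 165. The held bolt's head end is at about (278,209).

```bash
python3 - <<'E'
from h import *
from scipy.optimize import least_squares
d=np.load("w7.npz"); I,K,P=d["color"],d["K"],d["pose"]
p=[]
for u in range(238,336,3):
    s=np.where(I[150:235,u].astype(int).sum(1)<170)[0]
    if len(s): p.append(cast(K,P,(u,s[0]+149.5),.014)[:2])
p=np.array(p); r=least_squares(lambda c:np.hypot(*(p-c).T)-.038,[.634,.235],loss="soft_l1",f_scale=.001); print("pad",r.x.round(4),np.abs(r.fun).max().round(4))
print(I[203:226,278].astype(int).sum(1).tolist())
u=np.array([.066,.998])
for v,z in((207,.0542),(209,.0617),(222,.0617)): print(v,(cast(K,P,(278,v),z)[:2]-.028*u).round(4))
E
```

```text
pad [0.6341 0.2341] 0.0006
[75, 71, 104, 174, 222, 233, 239, 250, 257, 266, 285, 319, 332, 330, 332, 329, 324, 324, 323, 321, 322, 347, 376]
207 [0.6297 0.2262]
209 [0.6298 0.2271]
222 [0.6293 0.2201]
```

play_rows(moves=[[0.022,0.047,0,0,0,0,255],[0,0,-0.08,0,0,0,255],[0,0,0,0,0,0,255],[0,0,0,0,0,0,255],[0,0,0,0,0,0,255]])

```text
time: 18.0
tcp_pos: [0.6374, 0.2343, 0.061]
ee_rot: [[0.066, 0.998, 0.0], [0.998, -0.066, 0.0], [0.0, 0.0, -1.0]]
contact_force: [-0.1, 0.3, -0.9]
gripper_width: 0.0148
grasp_force: 20.0
```

play_rows(moves=[[-0.015,0,-0.06,0,0,0,255],[0,0,-0.033,0,0,0,255],[0,0,0,0,0,0,255],[0,0,0,0,0,0,255],[0,0,0,0,0,0,255]])

```text
time: 18.62
tcp_pos: [0.6342, 0.2344, 0.0419]
ee_rot: [[0.066, 0.998, -0.0], [0.998, -0.066, -0.0], [-0.0, -0.0, -1.0]]
contact_force: [0.0, 0.0, -0.4]
gripper_width: 0.0144
grasp_force: 20.0
```

play_rows(moves=[[0,0,-0.003,0,0,0,255],[0,0,0,0,0,0,255],[0,0,0,0,0,0,180],[0,0,0,0,0,0,0],[0,0,0,0,0,0,0]])

```text
time: 19.25
tcp_pos: [0.6342, 0.2344, 0.0415]
ee_rot: [[0.066, 0.998, -0.0], [0.998, -0.066, 0.0], [0.0, -0.0, -1.0]]
contact_force: [-0.7, -0.7, -0.4]
gripper_width: 0.0414
grasp_force: 0.0
```

play_rows(moves=[[0,0,0.1,0,0,0,0],[0,0,0.2,0,0,0,0],[0,0,0.2,0,0,0,0],[0,0,0,0,0,0,0],[0,0,0,0,0,0,0]])

```text
time: 19.88
tcp_pos: [0.6341, 0.2344, 0.1422]
ee_rot: [[0.066, 0.998, 0.001], [0.998, -0.066, 0.0], [0.0, 0.001, -1.0]]
contact_force: [-0.2, -0.2, 0.1]
gripper_width: 0.0873
grasp_force: 0.0
```

```bash
python3 - <<'E'
from h import *
I,K,P,s=wrist("w8"); np.savez("w8.npz",color=I,K=K,pose=P); print(s["tcp_pos"].round(4),s["ee_rot"].round(3).tolist())
E
```

```text
[0.6341 0.2344 0.1422] [[0.066, 0.998, 0.001], [0.998, -0.066, 0.0], [0.0, 0.001, -1.0]]
```

View pics/w8.png

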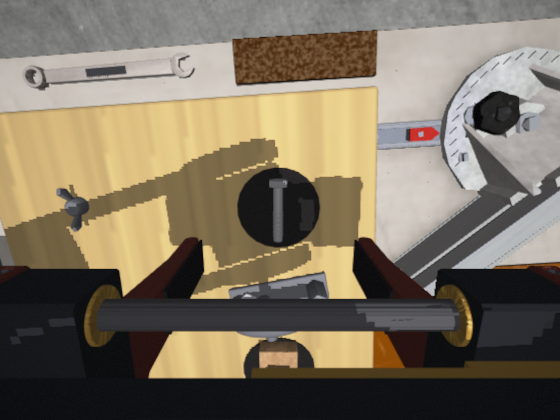

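The bolt lies centred on its pad: its rows run 180–241, against 168–248 for the pad. The wing nut is at (74,208).

play_rows(moves=[[-0.18,0.015,0,0,0,0.0125,0],[-0.2,0.02,0,0,0,0.0125,0],[-0.2,0.02,0,0,0,0,0],[-0.18,0.02,0,0,0,0,0],[-0.147,0,0,0,0,0,0]])

```text
time: 20.55
tcp_pos: [0.4501, 0.2491, 0.1402]
ee_rot: [[-0.091, 0.996, -0.003], [0.996, 0.091, -0.001], [-0.001, -0.003, -1.0]]
contact_force: [-0.2, 0.3, 0.5]
gripper_width: 0.0879
grasp_force: 0.0
```

play_rows(moves=[[0,0,-0.1,0,0,0,0],[0,0,0,0,0,0,0],[0,0,0,0,0,0,0],[0,0,0,0,0,0,0],[0,0,0,0,0,0,0]])

```text
time: 21.18
tcp_pos: [0.4533, 0.2494, 0.1218]
ee_rot: [[-0.09, 0.996, 0.0], [0.996, 0.09, 0.0], [0.0, 0.001, -1.0]]
contact_force: [-0.2, -0.3, 0.3]
gripper_width: 0.0876
grasp_force: 0.0
```

```bash
python3 - <<'E'
from h import *
I,K,P,s=wrist("w9"); np.savez("w9.npz",color=I,K=K,pose=P); print(s["tcp_pos"].round(4),s["ee_rot"].round(3).tolist())
cv2.imwrite("pics/w9c.png",cv2.resize(I[150:270,200:360,::-1],None,fx=5,fy=5))
E
```

```text
[0.4533 0.2494 0.1218] [[-0.09, 0.996, 0.0], [0.996, 0.09, 0.0], [0.0, 0.001, -1.0]]
```

View pics/w9c.png

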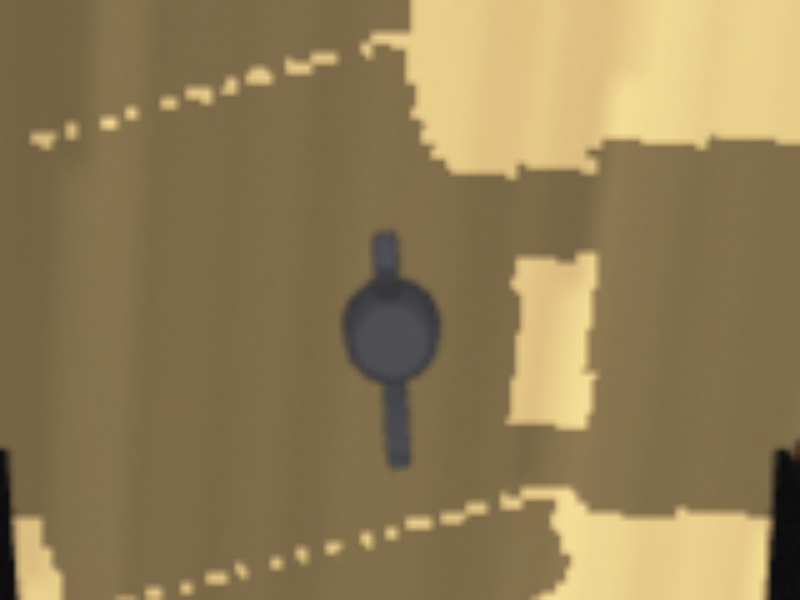

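In the crop (×5) the hub disc is centred at (392,328), which is full-image (278.4,215.6). The wings tilt about 4° from the jaw plane.

```bash
python3 - <<'E'
from h import *
d=np.load("w9.npz"); K,P=d["K"],d["pose"]
print(cast(K,P,(278.4,215.8),.023).round(4), cast(K,P,(277,197),.033).round(4),cast(K,P,(279.8,243),.033).round(4))
E
```

```text
[0.4531 0.2515 0.023 ] [0.4504 0.2693 0.033 ] [0.456  0.2319 0.033 ]
```

play_rows(moves=[[0,0.008,-0.15,0,0,0.0103,0],[0,0,-0.15,0,0,0,0],[0,0,-0.112,0,0,0,0],[0,0,0,0,0,0,255],[0,0,0,0,0,0,255]], force=20)

```text
time: 21.85
tcp_pos: [0.453, 0.251, 0.0391]
ee_rot: [[-0.155, 0.988, -0.0], [0.988, 0.155, 0.0], [0.0, -0.0, -1.0]]
contact_force: [1.1, -0.4, -0.3]
gripper_width: 0.0714
grasp_force: 0.0
```

play_rows(moves=[[0,0,0,0,0,0,255],[0,0,0,0,0,0,255],[0,0,0,0,0,0,255],[0,0,0,0,0,0,255],[0,0,0,0,0,0,255]])

```text
time: 22.48
tcp_pos: [0.4528, 0.251, 0.0391]
ee_rot: [[-0.155, 0.988, -0.0], [0.988, 0.155, 0.0], [0.0, -0.0, -1.0]]
contact_force: [-0.2, 0.6, 0.9]
gripper_width: 0.0211
grasp_force: 0.0
```

play_rows(moves=[[0,0,0,0,0,0,255],[0,0,0,0,0,0,255],[0,0,0,0,0,0,255],[0,0,0.1,0,0,0,255],[0,0,0.2,0,0,0,255]])

```text
time: 23.1
tcp_pos: [0.4514, 0.2504, 0.0983]
ee_rot: [[-0.155, 0.988, -0.004], [0.988, 0.155, -0.001], [-0.001, -0.004, -1.0]]
contact_force: [-0.2, -0.5, 0.7]
gripper_width: 0.0162
grasp_force: 20.0
```

play_rows(moves=[[0.1,-0.23,0.25,0,0,-0.0175,255],[0.1,-0.23,0,0,0,-0.0175,255],[0.1,-0.23,0,0,0,0,255],[0.1,-0.23,0,0,0,0,255],[0.1,-0.23,0,0,0,0,255]])

```text
time: 23.72
tcp_pos: [0.5509, 0.0249, 0.1432]
ee_rot: [[0.064, 0.998, -0.0], [0.998, -0.064, 0.0], [0.0, -0.0, -1.0]]
contact_force: [1.1, 0.6, -0.2]
gripper_width: 0.0162
grasp_force: 20.0
```

play_rows(moves=[[0.1,-0.23,0,0,0,0,255],[0.1,-0.23,0,0,0,0,255],[0.1,-0.23,0,0,0,0,255],[0,0,-0.2,0,0,0,255],[0,0,-0.1,0,0,0,255]])

```text
time: 24.35
tcp_pos: [0.6095, -0.1123, 0.0813]
ee_rot: [[0.066, 0.998, -0.002], [0.998, -0.066, 0.001], [0.001, -0.002, -1.0]]
contact_force: [-0.2, 0.6, -0.8]
gripper_width: 0.0159
grasp_force: 20.0
```

play_rows(moves=[[0,0,0,0,0,0,255],[0,0,0,0,0,0,255],[0,0,0,0,0,0,255],[0,0,0,0,0,0,255],[0,0,0,0,0,0,255]])

```text
time: 24.98
tcp_pos: [0.6108, -0.1115, 0.0837]
ee_rot: [[0.064, 0.998, 0.001], [0.998, -0.064, -0.0], [-0.0, 0.001, -1.0]]
contact_force: [-0.5, 0.2, 0.0]
gripper_width: 0.0167
grasp_force: 20.0
```

```bash
python3 - <<'E'
from h import *
I,K,P,s=wrist("w10"); np.savez("w10.npz",color=I,K=K,pose=P); print(s["tcp_pos"].round(4),s["ee_rot"].round(3).tolist())
E
```

```text
[ 0.6108 -0.1115  0.0837] [[0.064, 0.998, 0.001], [0.998, -0.064, -0.0], [-0.0, 0.001, -1.0]]
```

View pics/w10.png

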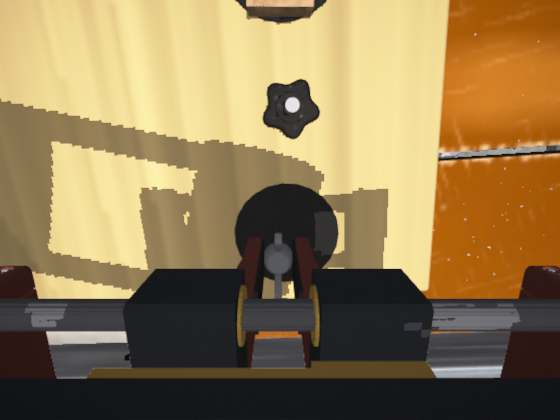

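The right pad spans columns 235–338 with its top edge at row 183. The held wing nut's hub is at (278,258), still upright.

```bash
python3 - <<'E'
from h import *
from scipy.optimize import least_squares
d=np.load("w10.npz"); I,K,P=d["color"],d["K"],d["pose"]
p=[]
for u in range(240,334,3):
    s=np.where(I[172:235,u].astype(int).sum(1)<180)[0]
    if len(s): p.append(cast(K,P,(u,s[0]+171.5),.014)[:2])
p=np.array(p); r=least_squares(lambda c:np.hypot(*(p-c).T)-.038,[.614,-.117],loss="soft_l1",f_scale=.001); print("pad",r.x.round(4),np.abs(r.fun).max().round(4))
print("hub",cast(K,P,(278.4,257.5),.0676).round(4))
E
```

```text
pad [ 0.6161 -0.1162] 0.0007
hub [ 0.6108 -0.1097  0.0676]
```

play_rows(moves=[[0.0265,-0.0285,-0.1,0,0,0,255],[0,0,-0.1,0,0,0,255],[0,0,0,0,0,0,255],[0,0,0,0,0,0,255],[0,0,0,0,0,0,255]])

```text
time: 25.65
tcp_pos: [0.616, -0.1174, 0.0435]
ee_rot: [[0.064, 0.998, 0.0], [0.998, -0.064, -0.0], [-0.0, 0.0, -1.0]]
contact_force: [0.1, 0.8, 0.0]
gripper_width: 0.0161
grasp_force: 20.0
```

play_rows(moves=[[0,0,-0.01,0,0,0,255],[0,0,0,0,0,0,255],[0,0,0,0,0,0,190],[0,0,0,0,0,0,0],[0,0,0,0,0,0,0]])

```text
time: 26.28
tcp_pos: [0.6158, -0.1173, 0.0412]
ee_rot: [[0.064, 0.998, 0.0], [0.998, -0.064, -0.0], [-0.0, 0.0, -1.0]]
contact_force: [0.5, 0.3, -0.2]
gripper_width: 0.0392
grasp_force: 0.0
```

play_rows(moves=[[0,0,0,0,0,0,0],[0,0,0.1,0,0,0,0],[0,0,0.25,0,0,0,0],[-0.2,0.1,0.25,0,0,0,0],[-0.2,0.2,0.25,0,0,0,0]])

```text
time: 26.9
tcp_pos: [0.5449, -0.0658, 0.2007]
ee_rot: [[0.066, 0.998, 0.001], [0.998, -0.066, -0.0], [-0.0, 0.001, -1.0]]
contact_force: [0.9, 0.6, 0.7]
gripper_width: 0.0864
grasp_force: 0.0
```

play_rows(moves=[[-0.2,0.25,0,0,0,0,0],[0,0.25,0,0,0,0,0],[0,0.2,0,0,0,0,0],[0,0,0,0,0,0,0],[0,0,0,0,0,0,0]])

```text
time: 27.52
tcp_pos: [0.5064, 0.0729, 0.1992]
ee_rot: [[0.064, 0.998, -0.0], [0.998, -0.064, -0.0], [-0.0, -0.0, -1.0]]
contact_force: [0.9, 0.7, 0.5]
gripper_width: 0.0875
grasp_force: 0.0
```

```bash
python3 - <<'E'
from h import *
I,K,P,s=wrist(); np.savez("w11.npz",color=I,K=K,pose=P); print(s["tcp_pos"].round(4),s["contact_force"].round(1))
t=imaging.read_camera("side"); 
t1=cv2.resize(t["color"][160:330,260:400],None,fx=3,fy=3); w=cv2.resize(I[0:300,280:480],(340,510))
cv2.imwrite("pics/f.png",np.hstack([t1,w])[...,::-1])
E
```

```text
[0.5064 0.0729 0.1992] [0.9 0.7 0.5]
```

View pics/f.png

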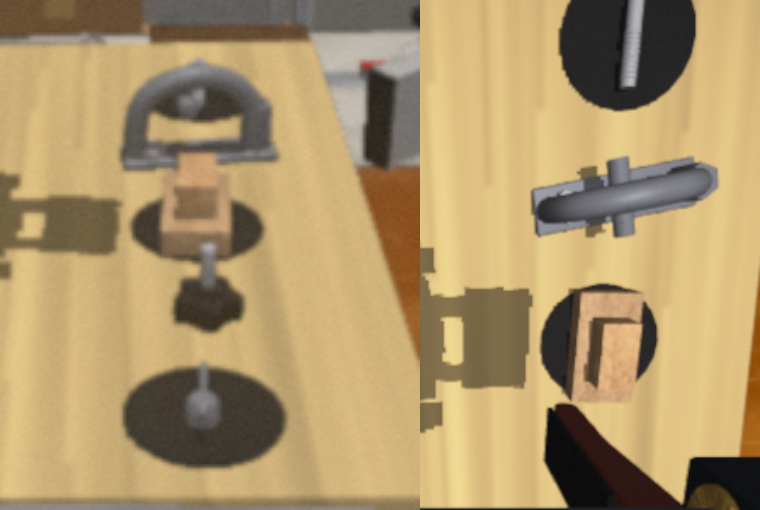

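In the side view the wing nut stands upright mid-pad and the stack sits centred on its pad. The bracket and knob have not moved, and the bolt is on its pad. I'll run one numeric check of the stack.

```bash
python3 - <<'E'
from h import *
d=np.load("w11.npz"); I,K,P=d["color"],d["K"],d["pose"]
f=lambda x,y,z:cast(K,P,(280+(x-420)*200/340,y*300/510),z)[:2]
a,b=f(643,293,.03),f(632,402,.03); n=np.array([.998,-.065])
print("edge len",np.hypot(*(a-b)).round(4),"block",((a+b)/2-.019*n).round(4))
c,e=f(641,322,.05),f(634,394,.05); print("stop len",np.hypot(*(c-e)).round(4),((c+e)/2-.011*n).round(4))
m=np.zeros(I.shape[:2],np.uint8); m[160:240,345:425]=(I.max(2)<50)[160:240,345:425]
p=np.array([cast(K,P,(u+.0,v),.014)[:2] for v in range(172,225,3) for u in np.where(m[v])[0][:1]])
from scipy.optimize import least_squares
print("pad",least_squares(lambda q:np.hypot(*(p-q).T)-.038,[.623,.058],loss="soft_l1",f_scale=.001).x.round(4))
E
```

```text
edge len 0.0694 block [0.6229 0.0587]
stop len 0.0433 [0.6226 0.058 ]
pad [0.6251 0.0598]
```

```bash
python3 -c "from bench import job_done; print(job_done())"
```

```text
the job is handed in; nothing more can be done
None
```

The job is handed in at about 28 s: all four parts are on their pads in the order asked, the two blocks checked to within about 2 mm of centre, the bolt and wing nut looking centred, and the bracket and star knob were not moved.

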